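Twist a tight knob off a melting plate and set it on its drying stand

ROBOT

A 6-joint arm with a two-finger parallel gripper is mounted at the origin on the work surface. World frame = base frame: x ahead of the robot, y to its left, z up, the work surface at z = 0. Lengths are in m, angles in rad, forces in N, time in s.
With the tool pointing down it reaches from about 0.35 to 1 m from the base axis. Payload 7.1 kg.
Tool frame: the origin (TCP) lies between the finger pads; the fingertips stand 22 mm ahead of it and the grasp point (between the pads) lies 3 mm ahead of it; z points along the fingers, y is the line along which they close (so a half turn about z gives the same grasp; the last joint's range is limited). The gripper opens to 85 mm and grips with 20 to 120 N. Pads are 22 mm wide; open, the fingers measure 114 mm over their backs; the gripper's body (76 mm by 85 mm) begins 54 mm behind the grasp point. The pads swing forward as they close: fully open they stand 13 mm farther back than shut.
Start: joints at [-1.138, 0.423, 1.63, -0, 1.089, -0.019], TCP at [0.273, -0.562, 0.253] pointing down, gripper open.
Joint ranges: [-3, 3], [-0.9, 2.11], [0.09, 2.58], [-1.31, 4.45], [0.11, 2.69], [-2.54, 2.54]. Speed limits (rad/s): [2.39, 2.39, 3.01, 3.14, 3.14, 3.14].

INTERFACE

Orientations are given as a rotation vector (axis times angle).
In Python, from rig import manip gives the robot as it stands. The module is installed in compiled form; this text tells all that it offers. Calls block until the motion is done:
- manip.move_to(position, orientation): joint-space move of the TCP to a pose.
- manip.servo_line(position, orientation=None, rate=0.15): straight line of the TCP; orientation=None keeps the orientation; rate is the mean speed in m/s.
- manip.set_joints(angles): joint-space move.
- manip.command_gripper(opening, f_grip=None): finger opening in m; f_grip is the grip in N (None keeps the last); returns when the fingers have stopped.
- manip.hold(seconds).
- manip.solve_ik(position, orientation): joint angles nearest the present ones, or None.
- manip.camera(name): name is "scene" or "top" or "wrist"; returns a dict with "image" (384x512x3 uint8, red, green, blue), "fx", "fy", "cx", "cy" (pixels), "cam_to_world" (4x4, takes a point from camera to world coordinates); the wrist camera has in their place "mount" (4x4, takes a point from camera to tool coordinates, whose origin is the TCP and whose axes are the flange's). Camera axes: x right, y down, z forward; pixel columns grow to the right and rows downward; lengths in m; the calibration is good to about 2 mm. A picture is of the moment at which its call begins: read the wrist's pose just before it. There is no depth.
A pose or a line that the arm cannot do raises manip.IKError and nothing moves.
- manip.sign_off(): hands the job in; it is judged then, once.
Readings, each from a call of its own:
- manip.get_time(): time.
- manip.get_joint_positions(): joint angles.
- manip.get_joint_vel(): joint speeds.
- manip.get_tau(): joint torques, N m.
- manip.get_position(): TCP position.
- manip.get_ee_rot(): TCP orientation.
- manip.get_contact_force(): force on the tool from outside, world axes, zero at the start.
- manip.get_torque(): the same for the moment, N m.
- manip.get_width(): finger opening in m.
- manip.get_grip_force(): force on a finger pad.
Only numpy, scipy, OpenCV 4.12 (cv2) and the standard library are available. Lean on these libraries where they do the work, as an engineer would, in place of code of your own. Each camera call takes 0.05 s, during which the arm holds its last target. There are 200 camera calls.

TASK

The black control knob on the sloping front of the cheese melting plate has to come off for washing. It is a tight push fit: twist it back and forth about its spindle, a good 15 degrees or more to each side, while drawing it off gently along the spindle - a hard pull would drag the spindle out of its soft mounting. Then set the knob down gently, grip bar upwards, in the middle of the small round white stand so that no edge hangs over, let go of it, and leave the cheese, the honey jar and the slate where they are.

Things in the scene. Friction and masses are not known exactly. Their poses are not given: they have to be found in the camera images.
- knob_center (a point): Centre of the black plastic knob (60 g), on its axis, half-way up its 54 mm. A drum 45 mm across, 22 mm high, carries a grip bar 42 mm long (x axis), 20 mm thick (y axis), 32 mm high (22 to 54 mm above the underside): grip the bar's flat sides. z axis: from underside to bar. A 17 mm bore, 20 mm deep, opens in the underside. At the start it is pushed home on the spindle, x pointing up the slope.
- knob_foot (a point): Centre of the knob's underside, same axes as knob_center.
- spindle_seat (a point): Point on the spindle's axis where the knob's underside sits when home, 3 mm above the sloping panel. z axis: along the spindle, out of the panel, 28 degrees from vertical, leaning to the cooker's low front edge (roughly towards the robot); x: up the slope; y: level, across the panel. The 15 mm steel spindle stands 17 mm above this point and does not turn.
- spindle_tips (a point): Point on the spindle's axis 13 mm above spindle_seat, same axes, where four sprung tips grip the bore (radius 8.5 mm) by friction: the knob is free once drawn 13 to 17 mm. A straight pull needs 20 to 30 N; if the knob is being twisted all the while it is drawn, and drawn no more than about 2.5 mm per rad of twist, the pull falls to about a third.
- spindle (a joint): How far the spindle is drawn out of its soft mounting along its axis, in m: 0 at rest, springs back, 1 mm for every 4 N of pull. Above 3.75 mm (15 N) it is dragged out and the job is spoilt.
- stand_top (a point): Centre of the flat top of the white ceramic stand, a small round pedestal fixed to the counter: top 68 mm across, 30 mm above the counter. z up. It may stand to the left or to the right of the cooker.
- cooker: White table-top melting plate, fixed, 240 mm wide (y), at most 94 mm high: a sloping aluminium panel (28 degrees from level) facing the robot, behind it a body with a round dark plate 190 mm across. Origin on the counter, straight below the foot of the spindle, which is 62 mm up; x axis points to the back (it reaches from 45 mm before to 245 mm behind the origin); z up.
- cheese: Bystander: block of cheese, 75 x 50 x 42 mm, loose; origin at the centre of its underside. It stands on the other side of the cooker from the stand.
- honey: Bystander: honey jar, 60 mm across, 85 mm high, loose; origin at the centre of its underside.
- slate: Bystander: small slate sign on a wooden foot, 90 mm wide, 75 mm high, loose; origin at the centre of its underside.
There are look-alikes about, which are no part of the job. There is more than one size of the part that bears knob_center; the job needs the middle-sized. Several things look just like the part that bears stand_top: the one meant starts farthest from the robot's base.

How it is judged:
By the outcome, as a careful person would: the job done as asked, in the order asked, and still so for the second after the job is handed in, with the robot touching nothing.
It also fails if it takes over 67 s, if anything falls off the work surface, if the arm or the gripper's body presses on something with over 40 N, if the wrist force passes 120 N, or if a joint passes its speed limit or range.

## Working session

There is one attempt and no reset: what is moved stays moved. The work goes in short steps, each a Python script; the robot and the scene stay as the last script left them, time stands still between calls to the robot, and variables do not carry over. Pictures are saved under pics/ and viewed, at most 10 in all, crops included, and the job is handed in when it is done.

```bash
mkdir -p pics; python3 - <<'E'
from rig import manip
import cv2, numpy as np
for n in("scene","top"):
    c=manip.camera(n); cv2.imwrite(f"pics/{n}0.png",c["image"][:,:,::-1]); print(n,c["fx"],c["fy"],c["cx"],c["cy"],np.round(c["cam_to_world"],4).tolist())
print(manip.get_time(),manip.get_ee_rot())
E
```

```text
scene 399.72235813604357 399.72235813604357 252.06779114481458 197.44183415286906 [[-0.8204, 0.385, -0.4226, 0.9293], [0.5715, 0.5724, -0.588, 0.5936], [0.0155, -0.724, -0.6896, 0.7802], [0.0, 0.0, 0.0, 1.0]]
top 387.6779886463008 387.6779886463008 256.42592874102104 190.21403004574657 [[0.006, -0.9932, 0.116, 0.4164], [-0.9997, -0.0032, 0.025, -0.0166], [-0.0245, -0.1161, -0.9929, 1.0248], [0.0, 0.0, 0.0, 1.0]]
0.1 [-3.06036486e+00 -7.03374169e-01  4.87684977e-04]
```

View pics/scene0.png

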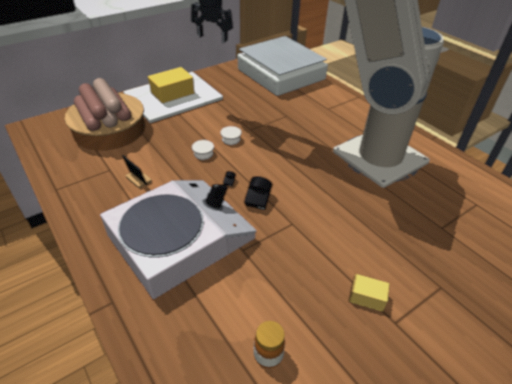

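View pics/top0.png

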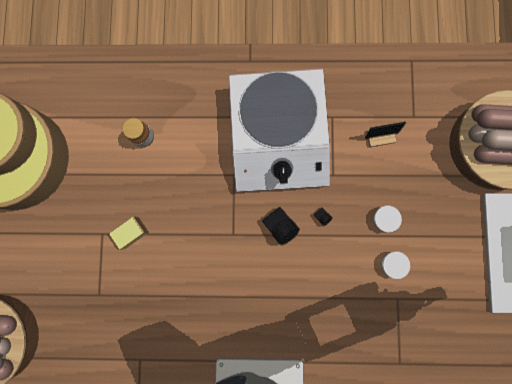

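The scene view shows the cooker at (175,230) with its knob at (217,195), two loose black knobs nearby and white discs at (203,150) and (231,136). The top view shows these things:

- **Candidates for the knob:** the one on the cooker at (283,172), a large loose one at (281,226) and a small loose one at (323,216). I choose the cooker's knob (283,172).
- **Candidates for the stand:** (388,219) and (396,265). (388,219) looks farthest from the base, to be checked numerically.
- **Bystanders:** cheese (127,233), honey (136,131) and slate (383,133).

```bash
cat > h.py <<'E'
from rig import manip
import cv2, numpy as np
from scipy.spatial.transform import Rotation as R
def ray(c,uv,T=None):
    T=c["cam_to_world"] if T is None else T
    d=T[:3,:3]@np.array([(uv[0]-c["cx"])/c["fx"],(uv[1]-c["cy"])/c["fy"],1]); return T[:3,3].copy(),d
def onz(c,uv,z,T=None):
    o,d=ray(c,uv,T); return o+d*(z-o[2])/d[2]
def proj(c,P,T=None):
    T=c["cam_to_world"] if T is None else T
    p=np.linalg.inv(T)@np.append(P,1); return np.array([c["fx"]*p[0]/p[2]+c["cx"],c["fy"]*p[1]/p[2]+c["cy"]])
def tri(r1,r2):
    A=np.stack([r1[1],-r2[1]],1); s=np.linalg.lstsq(A,r2[0]-r1[0],rcond=None)[0]
    p,q=r1[0]+s[0]*r1[1],r2[0]+s[1]*r2[1]; return (p+q)/2,np.linalg.norm(p-q)
E
python3 - <<'E'
from h import *
c=manip.camera("top"); im=c["image"]; g=cv2.cvtColor(im,cv2.COLOR_RGB2HSV)
m=((g[...,1]<50)&(g[...,2]>130)).astype(np.uint8)
n,l,s,ce=cv2.connectedComponentsWithStats(m)
for i in range(1,n):
    if 150<s[i,4]: print(s[i],ce[i], "z30:",onz(c,ce[i],.03).round(4), np.hypot(*onz(c,ce[i],.03)[:2]).round(3))
# cooker contour
i=l[100,235]; M=(l==i).astype(np.uint8)
ct=max(cv2.findContours(M,cv2.RETR_EXTERNAL,cv2.CHAIN_APPROX_NONE)[0],key=cv2.contourArea)
ap=cv2.approxPolyDP(cv2.convexHull(ct),3,True)[:,0]
for p in ap: print(p, onz(c,p,.094).round(4), onz(c,p,.038).round(4))
# plate
d=((g[...,2]<110)&(g[...,1]<60)).astype(np.uint8)
n,l,s,ce=cv2.connectedComponentsWithStats(d); i=l[110,278]; print("plate",s[i],onz(c,ce[i],.094).round(4))
b=(im.max(2)<45).astype(np.uint8)
n,l,s,ce=cv2.connectedComponentsWithStats(b)
for i in range(1,n):
    if s[i,4]>60 and 200<ce[i][0]<350: print("black",s[i],ce[i],onz(c,ce[i],.09).round(4),onz(c,ce[i],.03).round(4))
cv2.imwrite("pics/crop1.png",cv2.resize(im[60:290,220:420,::-1],None,fx=2.6,fy=2.6,interpolation=cv2.INTER_CUBIC))
E
```

```text
[ 229   69  101  123 6053] [280.44259045 140.19312737] z30: [ 0.6648 -0.0537  0.03  ] 0.667
[491 130  21  16 251] [501.52191235 137.06772908] z30: [ 0.673  -0.6246  0.03  ] 0.918
[ 485  193   27  120 2792] [499.76898281 249.35816619] z30: [ 0.3856 -0.6013  0.03  ] 0.714
[374 205  28  27 574] [387.7804878  218.35191638] z30: [ 0.4617 -0.3259  0.03  ] 0.565
[383 251  27  28 595] [396.15462185 264.69915966] z30: [ 0.3458 -0.3429  0.03  ] 0.487
[ 216  360   87   24 1427] [264.2620883  369.72389629] z30: [ 0.0898 -0.0134  0.03  ] 0.091
[322  69] [ 0.8306 -0.1552  0.094 ] [ 0.8556 -0.1636  0.038 ]
[329 185] [ 0.5383 -0.1681  0.094 ] [ 0.5457 -0.1772  0.038 ]
[237 191] [0.5231 0.0539 0.094 ] [0.5295 0.0581 0.038 ]
[229  76] [0.8134 0.0774 0.094 ] [0.8373 0.0831 0.038 ]
plate [ 240   73   77   73 4372] [ 0.7274 -0.0451  0.094 ]
black [273 161  18  22 271] [281.70479705 170.91143911] [ 0.5732 -0.0544  0.09  ] [ 0.5833 -0.0569  0.03  ]
black [262 208  37  36 758] [280.5883905  226.03034301] [ 0.4393 -0.0516  0.09  ] [ 0.4407 -0.0538  0.03  ]
black [314 208  18  17 167] [322.49700599 216.47904192] [ 0.4627 -0.152   0.09  ] [ 0.4656 -0.1607  0.03  ]
black [217 376  29   8 150] [233.51333333 380.31333333] [0.0852 0.057  0.09  ] [0.064  0.0617 0.03  ]
```

View pics/crop1.png

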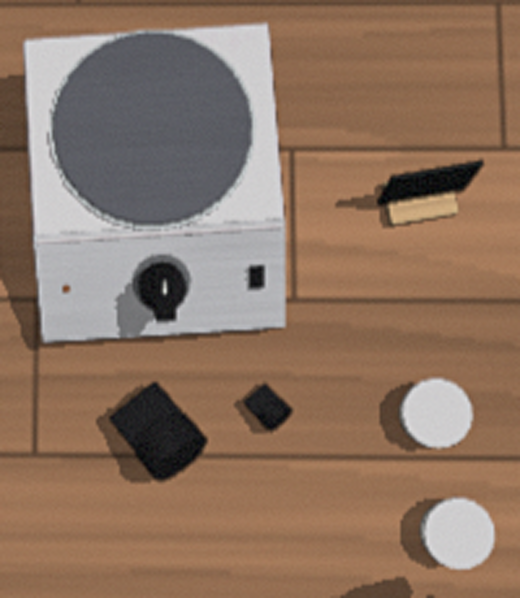

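The crop confirms the choice. The knob on the sloping panel is the one to pull. The loose ones in front of the cooker are larger and smaller. The stand is (388,219), at r=0.565 m against 0.487 m. Next I go to a pre-grasp pose along the spindle and look with the wrist camera.

```bash
cat >> h.py <<'E'
yaw=np.deg2rad(4.1); O=np.array([.580,-.0564,.062])   # spindle foot
def frame(yaw):   # spindle axes as columns
    x=np.array([np.cos(28*np.pi/180),0,np.sin(28*np.pi/180)]); z=np.array([-np.sin(28*np.pi/180),0,np.cos(28*np.pi/180)])
    return R.from_euler("z",yaw).as_matrix()@np.stack([x,[0,1,0],z],1)
def toolrot(F,a=0,sgn=1): # tool z=-spindle z, tool y=-+spindle y, twisted a about the spindle
    return (R.from_matrix(F)*R.from_euler("z",a)*R.from_matrix(np.diag([sgn,-sgn,-1.]))).as_rotvec()
def tool_T(): 
    T=np.eye(4); T[:3,:3]=R.from_rotvec(manip.get_ee_rot()).as_matrix(); T[:3,3]=manip.get_position(); return T
E
python3 - <<'E'
from h import *
F=frame(yaw); P=O+F[:,2]*(.003+.047+.10)
for s in(1,-1): print(s,manip.solve_ik(P,toolrot(F,0,s)))
s=min((1,-1),key=lambda s:abs(q[5]) if (q:=manip.solve_ik(P,toolrot(F,0,s))) is not None else 9); print(s)
manip.move_to(P,toolrot(F,0,s)); manip.command_gripper(.06)
T=tool_T(); c=manip.camera("wrist"); T=T@c["mount"]
np.savez("w1.npz",T=T,im=c["image"],K=[c[k] for k in("fx","fy","cx","cy")])
print(manip.get_time(),np.round(c["mount"],3).tolist(),c["fx"],proj(c,O+F[:,2]*.057,T),proj(c,O+F[:,2]*.025,T))
cv2.imwrite("pics/w1.png",c["image"][:,:,::-1]); print(manip.get_contact_force(),manip.get_joint_positions())
E
```

```text
1 [-0.2154855   0.23327664  2.20306289  0.52495423  0.2684214   0.80654165]
-1 [-0.2154855   0.23327664  2.20306289  0.52495423  0.2684214  -2.33505101]
1
2.5833 [[-0.001, -0.945, -0.326, 0.084], [1.0, -0.001, -0.001, 0.0], [0.001, -0.326, 0.945, -0.121], [0.0, 0.0, 0.0, 1.0]] 311.21688328005405 [248.66354405 207.91663918] [248.73807459 193.90129548]
[-0.54164073 -0.55578959  0.38721683] [-0.21582399  0.23337558  2.20301523  0.52495989  0.26846319  0.80651665]
```

View pics/w1.png

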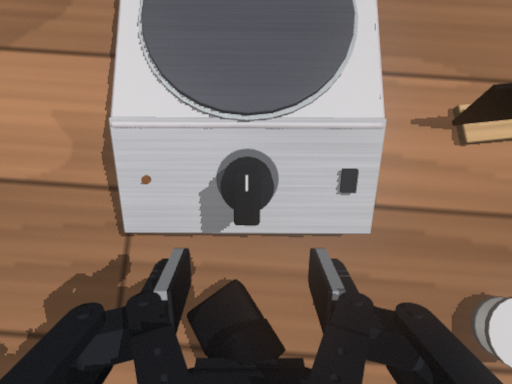

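The wrist view shows the knob at (247,185), with its bar end at (247,225). The panel edges run level in the image, so the yaw is good. Loose knob and fingers lie below. I measure the knob's outline.

```bash
python3 - <<'E'
from h import *
d=np.load("w1.npz"); T=d["T"]; c=dict(zip(("fx","fy","cx","cy"),d["K"])); im=d["image"] if "image" in d else d["im"]
roi=im[140:234,200:300].max(2); m=(roi<60).astype(np.uint8)
n,l,s,ce=cv2.connectedComponentsWithStats(m); i=1+s[1:,4].argmax(); m=l==i; print(s[i]+[200,140,0,0,0])
for r in range(150,232,4):
    x=np.where(m[r-140])[0]
    if len(x): print(r,x.min()+200,x.max()+200,end="; ")
F=frame(yaw)
print()
for nm,p in dict(bartop_low=[-.021,0,.057],bartop_lowL=[-.021,.01,.057],bartop_lowR=[-.021,-.01,.057],drumL=[0,.0225,.025],drumR=[0,-.0225,.025],drumUp=[.0225,0,.025],drumfootUp=[.0225,0,.003],drumLow=[-.0225,0,.025],frontedgeC=[-.051,0,0]).items(): print(nm,proj(c,O+F@np.array(p),T).round(1))
g=im.astype(int).sum(2)
def edge(col,r0,r1): return r0+np.abs(np.diff(g[r0:r1,col])).argmax()
for col in(135,150,200,300,340,365): print(col,"front",edge(col,222,245),"crease",edge(col,116,130))
def hedge(r,a,b): return a+np.abs(np.diff(g[r,a:b])).argmax()
for r in(140,200,225): print(r,hedge(r,105,135),hedge(r,360,395))
H={}
for sy in(1,-1): print("panel low corner",proj(c,O+F@np.array([-.045/np.cos(.4887),.12*sy,0]),T).round(1),"at z=.03 foot")
E
```

```text
[ 221  157   52   68 2530]
158 239 254; 162 232 261; 166 228 265; 170 225 268; 174 224 269; 178 222 271; 182 221 272; 186 221 272; 190 221 272; 194 222 271; 198 223 269; 202 226 267; 206 230 262; 210 234 258; 214 234 258; 218 234 258; 222 235 258; 
bartop_low [248.7 233.7]
bartop_lowL [235.5 233.7]
bartop_lowR [261.9 233.7]
drumL [221.8 193.9]
drumR [275.7 193.9]
drumUp [248.7 167.6]
drumfootUp [248.7 161.5]
drumLow [248.8 218.7]
frontedgeC [248.9 235.6]
135 front 232 crease 126
150 front 232 crease 126
200 front 232 crease 116
300 front 232 crease 116
340 front 233 crease 127
365 front 233 crease 126
140 111 383
200 119 374
225 123 371
panel low corner [124.4 235.7] at z=.03 foot
panel low corner [373.4 235.4] at z=.03 foot
```

```bash
python3 - <<'E'
from h import *
F=frame(yaw); P0=O+F[:,2]*.15; rv=toolrot(F)
V=[]; crops=[]
for dy in(-.045,.045,0):
    manip.servo_line(P0+F[:,1]*dy+F[:,0]*(.0),rv,rate=.1); manip.hold(.2)
    T=tool_T(); c=manip.camera("wrist"); T=T@c["mount"]; im=c["image"]
    u,v=proj(c,O+F[:,2]*.04,T).astype(int); x0,y0=u-60,v-60
    roi=im[y0:y0+120,x0:x0+120].max(2).astype(int)
    m=(roi<70).astype(np.uint8); n,l,s,ce=cv2.connectedComponentsWithStats(m); k=1+s[1:,4].argmax(); m=(l==k).astype(np.uint8)
    hull=cv2.fillPoly(np.zeros_like(m),cv2.findContours(m,cv2.RETR_EXTERNAL,cv2.CHAIN_APPROX_NONE)[0],1)
    hull=cv2.erode(hull,np.ones((5,5)))
    w=np.where(hull>0,np.clip(roi-50,0,None),0); yy,xx=np.mgrid[:120,:120]
    mk=np.array([(w*xx).sum(),(w*yy).sum()])/w.sum()+[x0,y0]
    print(dy,"bbox",s[k][:4]+[x0,y0,0,0],"mark",mk.round(2),w.sum(),"rows",[(r,w[r].sum()) for r in range(120) if w[r].sum()>0][:1],(w.sum(1)>60).nonzero()[0]+y0)
    V.append((ray(c,mk,T),c,T)); crops.append(cv2.resize(im[y0:y0+120,x0:x0+120,::-1],None,fx=2.2,fy=2.2,interpolation=cv2.INTER_CUBIC))
    np.savez(f"v{dy}.npz",T=T,im=im,K=[c[k] for k in("fx","fy","cx","cy")])
M,e=tri(V[0][0],V[1][0]); print("mark",M,e,"in spindle frame",F.T@(M-O)); print("ctr view reproj",proj(V[2][1],M,V[2][2]))
print(manip.get_time())
cv2.imwrite("pics/v.png",np.hstack(crops))
E
```

```text
-0.045 bbox [168 157  55  68] mark [185.6  182.34] 7835 rows [(30, np.int64(2))] [174 175 176 177 178 179 180 181 182 183 184 185 186 187 188 189 190 191]
0.045 bbox [272 157  55  68] mark [307.95 181.37] 9809 rows [(20, np.int64(9))] [162 163 164 165 173 174 175 176 177 178 179 180 181 182 183 184 185 186
 187 188 189 190 191]
0 bbox [221 157  54  68] mark [248.91 181.58] 8632 rows [(20, np.int64(4))] [174 175 176 177 178 179 180 181 182 183 184 185 186 187 188 189 190 191]
mark [ 0.57137374 -0.05529089  0.11848883] 0.000758700948485848 in spindle frame [0.01899288 0.00172302 0.05387887]
ctr view reproj [247.42772101 181.82497267]
5.5833
```

View pics/v.png

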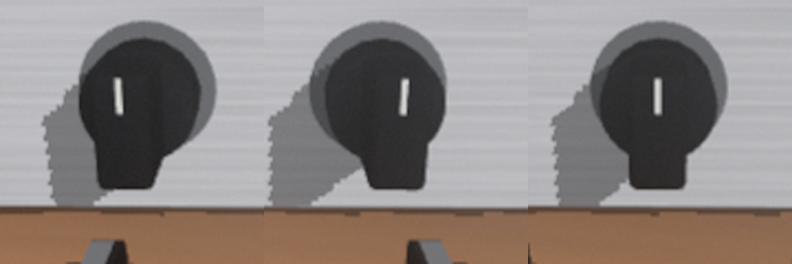

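The three crops show the knob with a clear white pointer line on the bar and the bar's square low end against the panel. I recompute with a stricter threshold for the line and use the bar's low end.

```bash
python3 - <<'E'
from h import *
F=frame(yaw); V=[]
for dy in(-.045,.045,0):
    d=np.load(f"v{dy}.npz"); T=d["T"]; c=dict(zip(("fx","fy","cx","cy"),d["K"])); im=d["im"].max(2).astype(int)
    cx={-.045:186,.045:307,0:247}[dy]
    x0=cx-15; w=np.clip(im[170:197,x0:cx+15]-75,0,None).astype(float); yy,xx=np.mgrid[170:197,x0:cx+15]; mk=np.array([(w*xx).sum(),(w*yy).sum()])/w.sum()
    def sub(a,s): # half-level crossings: leftmost/rightmost dark
        b=a<100; i=np.where(b)[0]; lo,hi=i.min(),i.max()
        f=lambda p,q:(a[p]-100)/(a[p]-a[q]) # from p toward q
        return s+lo-1+f(lo-1,lo), s+hi+1-f(hi+1,hi)
    bar={r:sub(im[r,cx-32:cx+33],cx-32) for r in(218,220,222)}
    mid=int(np.mean(bar[222])); col=im[200:234,mid]; low=200+np.where(col<100)[0].max(); low+= (100-im[low,mid])/(im[low+1,mid]-im[low,mid])
    print(dy,mk.round(2),{r:np.round(b,1) for r,b in bar.items()},low)
    V.append(dict(c=c,T=T,mk=mk,L=np.array([bar[222][0],low]),Rr=np.array([bar[222][1],low])))
for k in("mk","L","Rr"):
    r=[ray(v["c"],v[k],v["T"]) for v in V]
    for a,b in((0,1),(0,2),(1,2)):
        M,e=tri(r[a],r[b]); print(k,a,b,(F.T@(M-O)).round(4),round(e,4))
# centre view with bar top plane assumed 57 mm
v=V[2]
for k in("mk","L","Rr"):
    o,d=ray(v["c"],v[k],v["T"]); o=F.T@(o-O); d=F.T@d
    for h in(.057,.053): print(k,h,(o+d*(h-o[2])/d[2]).round(4))
E
```

```text
-0.045 [185.29 182.33] {218: array([175.2, 202.8]), 220: array([175.2, 201.9]), 222: array([175.9, 201.4])} 232.66666666666666
0.045 [308.26 182.46] {218: array([290.8, 317.7]), 220: array([291.6, 317.6]), 222: array([292.4, 317.2])} 224.53125
0 [247.53 182.36] {218: array([234.1, 260.1]), 220: array([234.4, 260.1]), 222: array([234.8, 259.8])} 224.55102040816325
mk 0 1 [0.0189 0.0017 0.0551] 0.0
mk 0 2 [0.0191 0.0016 0.0554] 0.0
mk 1 2 [0.0188 0.0016 0.0548] 0.0
L 0 1 [-0.0176  0.0114  0.0555] 0.0062
L 0 2 [-0.0162  0.0108  0.0584] 0.0061
L 1 2 [-0.0152  0.0115  0.0532] 0.0001
Rr 0 1 [-0.0181 -0.0078  0.0544] 0.0062
Rr 0 2 [-0.0169 -0.008   0.0571] 0.0062
Rr 1 2 [-0.0156 -0.0077  0.0525] 0.0001
mk 0.057 [0.0195 0.0016 0.057 ]
mk 0.053 [0.0183 0.0017 0.053 ]
L 0.057 [-0.0135  0.0113  0.057 ]
L 0.053 [-0.0154  0.0115  0.053 ]
Rr 0.057 [-0.0135 -0.0075  0.057 ]
Rr 0.053 [-0.0154 -0.0077  0.053 ]
```

```bash
cat >> h.py <<'E'
O=O+frame(yaw)@np.array([.0053,.0016,-.0022]); F=frame(yaw); SEAT=O+F[:,2]*.003
def fax(): f=manip.get_contact_force(); return (F.T@f).round(2)
E
python3 - <<'E'
from h import *
rv=toolrot(F); print(O)
manip.command_gripper(.05)
manip.servo_line(SEAT+F[:,2]*.085,rv,rate=.12)
manip.servo_line(SEAT+F[:,2]*.047,rv,rate=.05); manip.hold(.2); f0=fax(); print("pre",f0)
manip.command_gripper(.0,f_grip=50); manip.hold(.2)
print("grip",fax(),manip.get_torque(),manip.get_width(),manip.get_grip_force(),(F.T@(manip.get_position()-SEAT)).round(4))
t=manip.get_time()
T=tool_T(); c=manip.camera("wrist"); cv2.imwrite("pics/g.png",c["image"][:,:,::-1])
print(t)
E
```

```text
[ 0.58558344 -0.05439567  0.06254571]
pre [ 0.49  0.35 -0.15]
grip [0.12 1.7  5.8 ] [0.07233868 0.23265692 0.0478299 ] 0.01905484496467017 49.161189794540405 [0.0001 0.0001 0.0472]
8.2167
```

View pics/g.png

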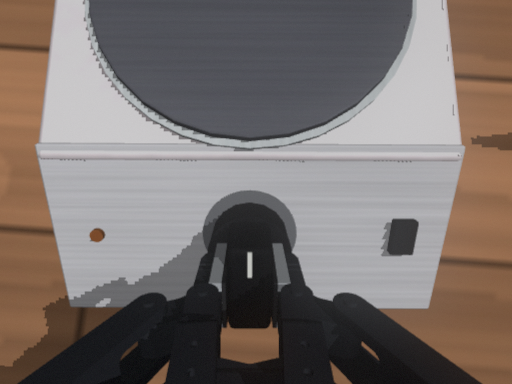

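The grasp view shows the pads at (218,265) and (281,265) astride the bar, with the white line at (250,265) between them. The bar's low end is at row 328. I check that against the prediction, then make a first quarter twist while watching the forces.

```bash
cat >> h.py <<'E'
def twist(a,h,rate): # twist angle a, knob height h above home
    manip.servo_line(SEAT+F[:,2]*(.0472+h),toolrot(F,a),rate=rate)
E
python3 - <<'E'
from h import *
T=tool_T(); c=manip.camera("wrist"); T=T@c["mount"]
for p in([-.021,0,.054],[.021,0,.054],[0,0,.054]): print(proj(c,SEAT+F@np.array(p),T).round(1))
for a,h in((.2,.0003),(.42,.0008)):
    t=manip.get_time(); twist(a,h,.0008)
    print(a,h,"dt",round(manip.get_time()-t,2),fax(),(F.T@manip.get_torque()).round(3),(F.T@(manip.get_position()-SEAT)).round(4),manip.get_joint_positions()[5].round(3))
E
```

```text
[249.  330.9]
[248.9 249.1]
[249.  292.1]
0.2 0.0003 dt 0.35 [ 0.3   0.71 -1.24] [0.104 0.18  0.127] [-0.0001  0.0001  0.0474] -0.015
0.42 0.0008 dt 0.37 [ 0.38  1.13 -3.02] [0.368 0.097 0.167] [-0.      0.0002  0.0478] -0.228
```

```bash
python3 - <<'E'
from h import *
h=.0008; a=.42
for i in range(11):
    a=-a; h0=h; h+=.0017
    # two halves so the pull is watched mid-sweep
    for k in(0,1):
        twist(0 if k==0 else a, h0+.00085*(k+1), .0017/1.1); f=fax()
        print(i,round(a*k,2),round(h0*1e3+.85*(k+1),2),f,manip.get_width().round(4),end=" | ")
        if f[2]<-12: break
    print()
    if f[2]<-12: print("STOP"); break
print(manip.get_time(),F.T@(manip.get_position()-SEAT))
E
```

```text
Traceback (most recent call last):
AttributeError: 'float' object has no attribute 'round'
```

```bash
python3 - <<'E'
from h import *
print(fax()); h=.00165; a=-.42; n=0
seq=[-.42]
for i in range(10): seq+= [0,.42 if i%2==0 else -.42]
for a in seq:
    h+=.00085; twist(a,h,.0017/1.1); f=fax()
    print(a,round(h*1e3,2),f,round(manip.get_width(),4))
    if f[2]<-12: print("STOP"); break
print(manip.get_time(),F.T@(manip.get_position()-SEAT))
E
```

```text
[ 0.42  1.2  -4.92]
-0.42 2.5 [ 0.56  0.59 -5.92] 0.019
0 3.35 [-0.09  1.14 -6.56] 0.0187
0.42 4.2 [ 1.26  1.96 -6.27] 0.0194
0 5.05 [ 0.9   1.09 -6.5 ] 0.0192
-0.42 5.9 [ 0.18  1.   -6.14] 0.0189
0 6.75 [ 0.52  1.35 -6.66] 0.0192
0.42 7.6 [ 0.09  0.58 -5.64] 0.0191
0 8.45 [ 0.26  0.64 -5.61] 0.019
-0.42 9.3 [ 0.62  1.4  -6.2 ] 0.0192
0 10.15 [-0.55  1.11 -6.43] 0.019
0.42 11.0 [-0.04  1.36 -6.01] 0.0193
0 11.85 [-0.66  2.02 -6.27] 0.019
-0.42 12.7 [-0.08  0.81 -6.11] 0.0192
0 13.55 [-0.75  0.69  7.19] 0.019
0.42 14.4 [-0.21  1.26  3.2 ] 0.0194
0 15.25 [ 0.05 -0.28 -0.71] 0.0195
-0.42 16.1 [-0.02 -0.96 -0.86] 0.019
0 16.95 [-0.49 -0.1  -0.8 ] 0.0192
0.42 17.8 [-0.64  0.66 -0.78] 0.0194
0 18.65 [-0.91  0.4  -1.05] 0.0197
-0.42 19.5 [ 0.45  0.7  -0.77] 0.0194
21.5 [-1.02887670e-05  5.52042526e-06  6.66830030e-02]
```

The pull stayed near 6 N, then the knob came free at about 13.5 mm. I lift it clear, carry it above the stand and look.

```bash
python3 - <<'E'
from h import *
twist(-.42,.06,.08); p=manip.get_position(); manip.servo_line(p+[-.02,0,.06],toolrot(F),rate=.15)
S=np.array([.4617,-.3259,.03])
G=R.from_euler("z",-.6).as_matrix()
best=None
for psi in np.arange(-1.5,1.6,.25):
    rv=toolrot(R.from_euler("z",psi).as_matrix()); q=manip.solve_ik(S+[0,0,.13],rv)
    if q is not None: print(round(psi,2),np.round(q[5],2),end="; ")
    if q is not None and (best is None or abs(q[5])<best[0]): best=(abs(q[5]),psi,rv)
manip.move_to(S+[0,0,.13],best[2]); manip.hold(.2); print(best[1],manip.get_position(),manip.get_time(),manip.get_width(),manip.get_contact_force())
T=tool_T(); c=manip.camera("wrist"); np.savez("s.npz",T=T@c["mount"],im=c["image"],K=[c[k] for k in("fx","fy","cx","cy")])
cv2.imwrite("pics/s.png",c["image"][:,:,::-1]); print(proj(c,S,T@c["mount"]))
t=manip.camera("top"); cv2.imwrite("pics/t2.png",t["image"][:,:,::-1])
E
```

```text
-1.5 2.44; -1.25 2.19; -1.0 1.94; -0.75 1.69; -0.5 1.44; -0.25 1.19; 0.0 0.94; 0.25 0.69; 0.5 0.44; 0.75 0.19; 1.0 -0.06; 1.25 -0.31; 1.5 -0.56; 1.0 [ 0.46205104 -0.32484553  0.16020694] 24.0167 0.01887917547035744 [0.80266321 0.32232652 0.58109164]
[249.77489283 193.22842463]
```

View pics/s.png

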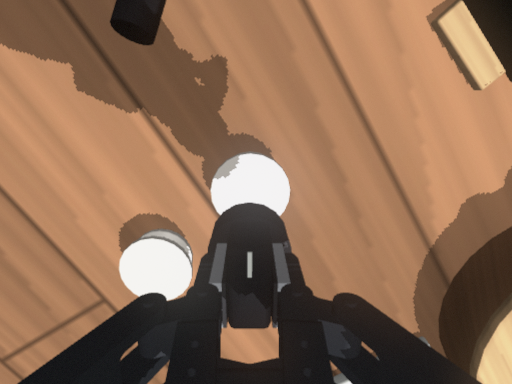

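The knob is unchanged in the hand, with the line at (250,265) and the bar end at row 328. The stand is just beyond it, with columns 211–290 and its top row at 152. I check its centre, correct and lower until contact.

```bash
python3 - <<'E'
from h import *
d=np.load("s.npz"); T=d["T"]; c=dict(zip(("fx","fy","cx","cy"),d["K"]))
S=np.array([.4617,-.3259,.03]); rv=manip.get_ee_rot(); A=R.from_rotvec(rv).as_matrix()
up=onz(c,(250.5,152.5),.03,T); L=onz(c,(211,190),.03,T); Rr=onz(c,(290.5,190),.03,T)
C=np.array([*( (L+Rr)/2 )]); est=up-A[:,0]*.034
print("est from far rim",est.round(4),"mid sides",C.round(4),"width",np.linalg.norm(L-Rr))
if np.linalg.norm(est-S)<.008: S=(S+est)/2
S[2]=.03; print("target",S)
np.save("S.npy",S)
f0=manip.get_contact_force(); 
manip.servo_line(S+[0,0,.0472+.012],rv,rate=.06); manip.hold(.2); f0=manip.get_contact_force()
z=.0472+.012
while z>.038:
    z-=.0007; manip.servo_line(S+[0,0,z],rv,rate=.01); f=manip.get_contact_force()-f0
    if f[2]>2.5: break
print(z,f,manip.get_position(),manip.get_time(),manip.get_width())
E
```

```text
est from far rim [ 0.4627 -0.3254  0.03  ] mid sides [ 0.464  -0.3239  0.03  ] width 0.0674085714400532
target [ 0.46222022 -0.32563745  0.03      ]
0.047300000000000016 [-2.45178797  3.28304189  5.83715537] [ 0.46227783 -0.32566718  0.07775391] 29.9 0.019172775784045703
```

```bash
python3 - <<'E'
from h import *
S=np.load("S.npy"); rv=manip.get_ee_rot(); p=manip.get_position()
for w in(.022,.03,.05): manip.command_gripper(w,f_grip=20)
manip.hold(.2); print(manip.get_contact_force())
manip.servo_line(p+[0,0,.10],rv,rate=.08)
manip.servo_line(p+np.array([-.05,.05,.17]),rv,rate=.15); manip.hold(.2)
T=tool_T(); c=manip.camera("wrist"); t=manip.camera("top"); cv2.imwrite("pics/w9.png",c["image"][:,:,::-1])
cv2.imwrite("pics/f.png",np.hstack([c["image"][:,:400],cv2.resize(t["image"][60:290,90:420],(400,384))])[:,:,::-1])
print(manip.get_time(),manip.get_position())
E
```

```text
[ 1.11401691  0.79409203 -0.18502874]
33.425 [ 0.41229808 -0.27576609  0.24717774]
```

View pics/f.png

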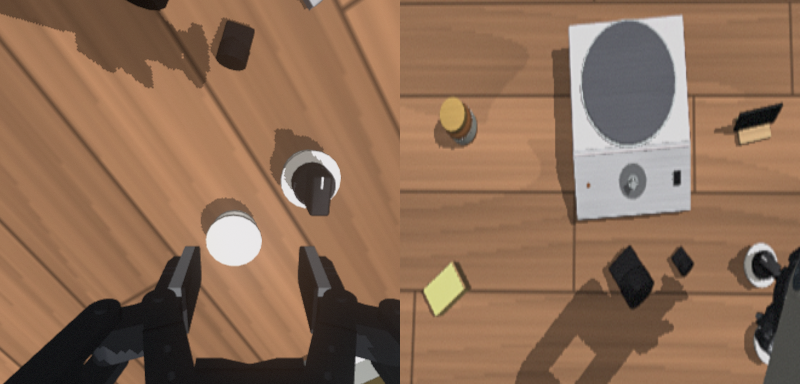

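The knob stands bar-up on the far stand at (311,180) in the wrist view, with white rim showing around it. The spindle is bare and the bystanders have not moved. The gripper is clear of everything.

```bash
python3 -c "
from rig import manip
print(manip.sign_off())"
```

```text
the job is handed in; nothing more can be done
None
```

I twisted the knob off with about 6 N of pull, set it bar-up in the middle of the far stand, let go, and handed the job in at about 33 s; no verdict was shown.

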